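Make up two modelling kits

ROBOT

A 6-joint arm with a two-finger parallel gripper is mounted at the origin on the work surface. World frame = base frame: x ahead of the robot, y to its left, z up, the work surface at z = 0. Lengths are in m, angles in rad, forces in N, time in s.
With the tool pointing down it reaches from about 0.275 to 0.725 m from the base axis. Payload 5.6 kg.
Tool frame: the origin (TCP) lies midway between the tips of the shut fingers; the grasp point (between the pads) lies 19 mm behind it; z points along the fingers, y is the direction in which the jaws open and shut (so a half turn about z gives the same grasp; the last joint's range is limited). The gripper opens to 85 mm and grips with 20 to 120 N. Pads are 22 mm wide; open, the fingers measure 114 mm over their backs; the gripper's body (76 mm by 85 mm) begins 54 mm behind the grasp point. The pads swing forward as they close: fully open they stand 13 mm farther back than shut.
Start: joints at [-0.838, 0.255, 0.108, 0, -1.424, -0.285], TCP at [0.238, -0.496, 0.231] pointing down, gripper open.
Joint ranges: [-2.95, 2.95], [-1.21, 1.97], [-1.09, 1.5], [-2.87, 1.71], [-2.94, -0.07], [-3.05, 3.05]. Speed limits (rad/s): [2.57, 2.57, 3.14, 3.14, 3.14, 3.14].

INTERFACE

Orientations are given as a unit quaternion [x, y, z, w].
In Python, from workcell import manip, get_image, spotter gives the robot as it stands. Calls block until the motion is done:
- manip.goto(position, orientation): joint-space move of the TCP to a pose.
- manip.move_linear(position, attitude=None, feed=0.15, force_limit=None): straight line of the TCP; attitude=None keeps the orientation; feed is the mean speed in m/s. With force_limit (N) it stops when the force on the tool has changed by that much, and returns True; else False.
- manip.set_joints(angles): joint-space move.
- manip.grip(opening): opening from 0.0 (shut) to 1.0 (fully open); the grip force is fixed at half the most; returns when the fingers have stopped.
- manip.wait(seconds).
- manip.ik(position, orientation): joint angles nearest the present ones, or None.
- get_image(name): name is "side" or "top"; returns a dict with "pixels" (384x512x3 uint8, red, green, blue), "camera_matrix" (3x3 intrinsics, pixels), "R" (3x3) and "t" (3): a world point X has camera coordinates R X + t. Camera axes: x right, y down, z forward; pixel columns grow to the right and rows downward; lengths in m; the calibration is good to about 2 mm. A picture is of the moment at which its call begins. There is no depth.
A pose or a line that the arm cannot do raises manip.PlanningError and nothing moves.
- manip.finish_job(): hands the job in, once; it reports no verdict.
Trained networks look in a picture, given as the dict that the camera call returned (one of the last four; its "shot" number tells which), for a name from the list of things; names that differ only in an ending like _2 or _b are one class to them, and where a whole thing is asked for, a point or a joint stands for the part that bears it (a point fixed in the world has none). Each returns a list of dicts, best first, with "conf" (0 to 1); they miss things now and then, are a little off and sometimes report something else, mostly with a low value. They report only what shows in the picture. A call takes as long as a camera call. They do not tell look-alikes from the thing itself.
- spotter.look_for(picture, label): "point" ([x, y, z] in m, in world coordinates, good to about 4 mm: the middle of the surface that is visible of it).
- spotter.trace(picture, label): "region" (384x512 bool, what is visible of it).
- spotter.mark_of(picture, label): "point" ([x, y, z] in m, in world coordinates, good to about 4 mm: a listed point, or the origin of a listed thing).
Readings, each from a call of its own:
- manip.get_time_s(): time.
- manip.get_joint_positions(): joint angles.
- manip.get_qvel(): joint speeds.
- manip.get_tau(): joint torques, N m.
- manip.get_ee_pos(): TCP position.
- manip.get_tool_rot(): TCP orientation.
- manip.get_force(): force on the tool from outside, world axes, zero at the start.
- manip.get_ft_torque(): the same for the moment, N m.
- manip.get_gripper_width(): opening from 0.0 (shut) to 1.0 (fully open).
Only numpy, scipy, OpenCV 4.12 (cv2) and the standard library are available. Lean on these libraries where they do the work, as an engineer would, in place of code of your own. Each camera call takes 0.05 s, during which the arm holds its last target. There are 200 camera calls.

TASK

Make up two kits from the stock on the bench: in the blue tray the red-lidded jar, the roll of purple tape and the wooden stamp; in the yellow tray the green-lidded jar and the orange-handled float. In each tray the jar goes in the middle bay and the other things one to an end bay (either end), all set down on the bay floor the same way up as they stand now, each wholly within its bay, and let go. Leave the black-lidded jar, the clay pot and the can of tools where they are.

Things in the scene. Friction and masses are not known exactly. Their poses are not given: they have to be found in the camera images.
- blue_tray: Blue plastic kit tray, fixed to the bench, 105 mm (its x) by 260 mm (its y) outside and 18 mm high; outer walls and floor 4 mm thick. Two 4 mm cross walls, as high as the outer ones, at y = -42.7 and +42.7 mm divide it into three open bays in a row along y, each 97 mm (x) by about 81 mm (y), with centres at y = -84.7, 0 and +84.7 mm; bay floors 4 mm above the bench. Origin: centre of the underside; z up.
- yellow_tray: Yellow plastic kit tray, fixed to the bench, 105 mm (its x) by 260 mm (its y) outside and 18 mm high; outer walls and floor 4 mm thick. Two 4 mm cross walls, as high as the outer ones, at y = -42.7 and +42.7 mm divide it into three open bays in a row along y, each 97 mm (x) by about 81 mm (y), with centres at y = -84.7, 0 and +84.7 mm; bay floors 4 mm above the bench. Origin: centre of the underside; z up.
- red_jar: Closed white jar with a red lid, standing upright: 44 mm in diameter, 64 mm high, the lid being the top 14 mm (43 mm in diameter). About 0.14 kg. Origin: centre of the underside; z up.
- green_jar: Closed white jar with a green lid, standing upright: 44 mm in diameter, 64 mm high, the lid being the top 14 mm (43 mm in diameter). About 0.14 kg. Origin: centre of the underside; z up.
- tape: Roll of purple masking tape lying flat with its hole upward: 56 mm outer diameter, 38 mm hole, 46 mm high, about 0.09 kg, stiff. Origin: centre of the underside; z up along the hole.
- stamp: Dark wooden hand stamp standing on its block: square block 46 x 46 mm, 18 mm high, and on its middle a round upright handle, 18 mm in diameter just above the block and 24 mm between 32 and 58 mm above the underside; 62 mm high in all, about 0.09 kg. Origin: centre of the underside; z up; x and y along the block's sides.
- float: Small plasterer's float standing on its blade: flat steel blade 76 mm (x) by 44 mm (y), 6 mm thick; above it, on two thin posts, an orange handle bar along x, 72 mm long, 22 mm wide (y), from 32 to 56 mm above the underside; about 0.15 kg. Origin: centre of the blade's underside; z up. It fits a tray bay comfortably only with its length along the tray's x.
- black_jar: Closed white jar with a black lid, standing upright: 44 mm in diameter, 64 mm high, the lid being the top 14 mm (43 mm in diameter). Not for either kit: to be left where it stands. Origin: centre of the underside; z up.
- pot: Terracotta clay pot, 90 mm across and 115 mm high, standing beside the stock; to be left alone. Origin: centre of the underside.
- can: Metal can 70 mm across and 100 mm high with modelling tools sticking out of it to about 175 mm; to be left alone. Origin: centre of the underside.
Things that resemble listed ones, but are neither listed nor needed, are in the scene too. There is more than one size of the tape; the one meant has the size given above.

How it is judged:
At the end, for the whole second after the job is handed in: Each jar in its tray's middle bay (within 25 mm of centre along y), the others each alone in an end bay (56-115 mm; tape and stamp 110 mm apart), within 35 mm along x; underside 1-8 mm above the tray's underside, tilt under 0.1 rad, released, at rest (x of red_jar in the frame of blue_tray between -0.035 and 0.035 m and z of red_jar in the frame of blue_tray between 0.001 and 0.008 m and angle between each of red_jar, tape, stamp, green_jar, float's own z axis and vertical below 0.1 rad and y of red_jar in the frame of blue_tray between -0.025 and 0.025 m and linear speed of each of red_jar, tape, stamp, green_jar, float below 0.02 m/s and angular speed of each of red_jar, tape, stamp, green_jar, float below 0.2 rad/s and x of tape in the frame of blue_tray between -0.035 and 0.035 m and z of tape in the frame of blue_tray between 0.001 and 0.008 m and (y of tape in the frame of blue_tray between 0.056 and 0.115 m or y of tape in the frame of blue_tray between -0.115 and -0.056 m) and x of stamp in the frame of blue_tray between -0.035 and 0.035 m and z of stamp in the frame of blue_tray between 0.001 and 0.008 m and (y of stamp in the frame of blue_tray between 0.056 and 0.115 m or y of stamp in the frame of blue_tray between -0.115 and -0.056 m) and horizontal distance between tape and stamp above 0.11 m and x of green_jar in the frame of yellow_tray between -0.035 and 0.035 m and z of green_jar in the frame of yellow_tray between 0.001 and 0.008 m and y of green_jar in the frame of yellow_tray between -0.025 and 0.025 m and x of float in the frame of yellow_tray between -0.035 and 0.035 m and z of float in the frame of yellow_tray between 0.001 and 0.008 m and (y of float in the frame of yellow_tray between 0.056 and 0.115 m or y of float in the frame of yellow_tray between -0.115 and -0.056 m)); the robot touches nothing.
It fails at once if the black-lidded jar was moved more than 20 mm or tipped (distance of black_jar from where it was at the start of the episode above 0.02 m or angle between black_jar's own z axis and vertical above 0.3 rad).
It fails at once if the clay pot was moved more than 20 mm or tipped (distance of pot from where it was at the start of the episode above 0.02 m or angle between pot's own z axis and vertical above 0.3 rad).
It fails at once if the can of tools was moved more than 20 mm or tipped (distance of can from where it was at the start of the episode above 0.02 m or angle between can's own z axis and vertical above 0.3 rad).
It also fails if it takes over 118 s, if anything falls off the work surface, if the arm or the gripper's body presses on something with over 40 N, if the wrist force passes 120 N, or if a joint passes its speed limit or range.

## Working session

There is one attempt and no reset: what is moved stays moved. The work goes in short steps, each a Python script; the robot and the scene stay as the last script left them, time stands still between calls to the robot, and variables do not carry over. Pictures are saved under pics/ and viewed, about 12 in all and at most 16, crops included, and the job is handed in when it is done.

```bash
mkdir -p pics; ls
python3 - <<'E'
from workcell import manip,get_image,spotter
import cv2,numpy as np
for n in ["top","side"]:
    p=get_image(n); cv2.imwrite(f"pics/{n}0.png",cv2.resize(p["pixels"][:,:,::-1],(768,576),interpolation=cv2.INTER_CUBIC))
    np.savez(f"{n}0.npz",K=p["camera_matrix"],R=p["R"],t=p["t"],px=p["pixels"])
    print(n,p["camera_matrix"].tolist(),(-p["R"].T@p["t"]).tolist(),p["R"].round(3).tolist())
    for l in ["blue_tray","yellow_tray","red_jar","green_jar","tape","stamp","float","black_jar","pot","can"]:
        print(l,[(round(d["conf"],2),np.round(d["point"],3).tolist()) for d in spotter.mark_of(p,l)])
print(manip.get_time_s())
E
```

```text
pics
top [[370.26346969067384, 0.0, 256.1000240982746], [0.0, 370.26346969067384, 189.9348380017145], [0.0, 0.0, 1.0]] [0.368418637568322, -0.014949789546786293, 1.1276787992355428] [[0.112, -0.994, 0.007], [-0.969, -0.111, -0.219], [0.218, 0.018, -0.976]]
blue_tray [(0.76, [0.433, 0.169, -0.001])]
yellow_tray [(0.86, [0.429, -0.152, -0.001])]
red_jar [(0.62, [0.623, 0.296, 0.0]), (0.36, [0.64, 0.168, 0.002])]
green_jar [(0.6, [0.673, -0.065, 0.001])]
tape [(0.83, [0.783, -0.116, -0.002]), (0.71, [0.631, -0.174, -0.003]), (0.61, [0.722, -0.254, -0.003])]
stamp [(0.71, [0.604, -0.298, -0.003])]
float [(0.91, [0.642, 0.166, 0.001])]
black_jar [(0.58, [0.656, 0.044, -0.001])]
pot [(0.86, [0.58, -0.468, -0.003]), (0.38, [0.425, -0.15, 0.002])]
can [(0.78, [0.602, 0.471, -0.0])]
side [[391.3997141626992, 0.0, 257.20523601998025], [0.0, 391.3997141626992, 195.7642804542995], [0.0, 0.0, 1.0]] [0.2290265916605838, 0.7953968683143351, 0.7937428714047199] [[-0.91, -0.414, -0.015], [-0.26, 0.599, -0.757], [0.322, -0.686, -0.653]]
blue_tray [(0.97, [0.433, 0.163, -0.002])]
yellow_tray [(0.59, [0.421, -0.15, 0.001])]
red_jar [(0.75, [0.623, 0.292, 0.001])]
green_jar [(0.73, [0.677, -0.07, -0.001])]
tape [(0.65, [0.721, -0.251, 0.001]), (0.62, [0.776, -0.109, 0.001]), (0.55, [0.634, -0.174, -0.007])]
stamp [(0.79, [0.603, -0.297, -0.001])]
float [(0.55, [0.641, 0.168, -0.001])]
black_jar [(0.66, [0.658, 0.044, -0.001])]
pot [(0.73, [0.574, -0.469, 0.002])]
can [(0.86, [0.604, 0.476, -0.001])]
1.1
```

View pics/top0.png

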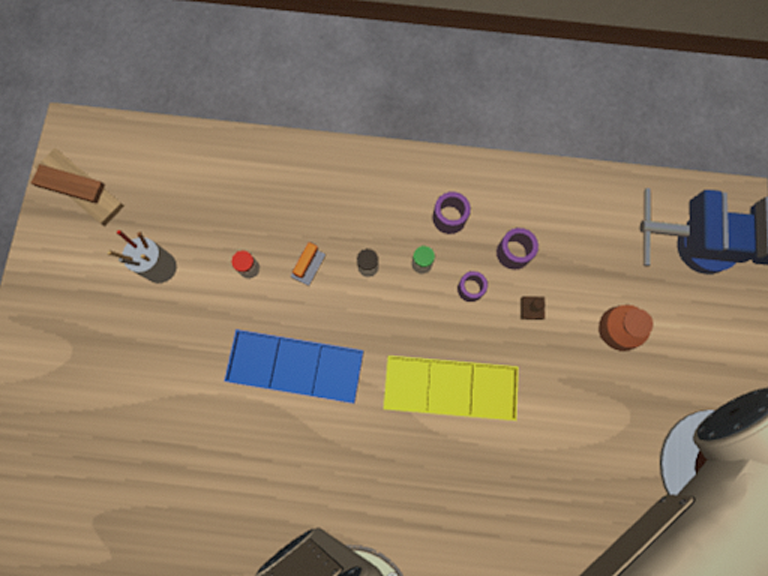

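View pics/side0.png

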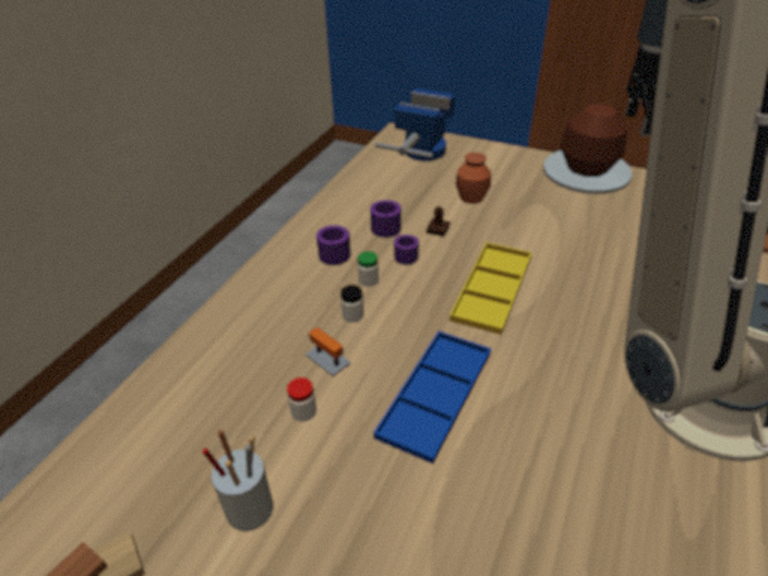

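The top view (768x576) shows the red jar at (243,262), float (308,262), black jar (367,261), green jar (424,258) and stamp (533,307). The blue tray is at (294,366), the yellow tray at (452,387), the can at (143,255) and the pot at (627,327).

The possible confusions are three purple rolls at (451,212), (518,248) and (473,286), and the three jars, told apart by lid colour. Only the roll at (473,286) looks about 56 mm across. Next I'll measure the yaws and roll sizes and take one close crop.

```bash
cat > h.py <<'E'
import numpy as np,cv2
from workcell import manip,get_image,spotter
from scipy.spatial.transform import Rotation as Ro
def onplane(p,uv,z):
    uv=np.atleast_2d(uv).astype(float); r=np.c_[uv,np.ones(len(uv))]@np.linalg.inv(p["camera_matrix"]).T@p["R"]
    c=-p["R"].T@p["t"]; return (c+r*((z-c[2])/r[:,2])[:,None])[:,:2]
def rect(p,m,z):
    m=m.astype(np.uint8); n,l,s,_=cv2.connectedComponentsWithStats(m)
    v,u=np.where(l==1+s[1:,4].argmax()); w=onplane(p,np.c_[u,v],z)
    (c,s,a)=cv2.minAreaRect((w*1000).astype(np.float32))
    return np.round(c,1),np.round(s,1),round(a,1)   # a = angle (deg) of side s[0] from x
def down(yaw): # jaw direction (tool y) at angle yaw in the world
    return (Ro.from_euler('z',yaw-np.pi/2)*Ro.from_quat([1,0,0,0])).as_quat()
E
python3 - <<'E'
from h import *
p=get_image("top"); im=p["pixels"]; hsv=cv2.cvtColor(im,cv2.COLOR_RGB2HSV)
for l,z in [("blue_tray",.018),("yellow_tray",.018),("float",.05),("stamp",.018),("tape",.046),("red_jar",.064),("green_jar",.064),("black_jar",.064)]:
    for d in spotter.trace(p,l): print(l,round(d["conf"],2),*rect(p,d["region"],z))
o=cv2.inRange(hsv,(8,180,120),(18,255,255)); o[:130]=0;o[230:]=0;o[:,:180]=0;o[:,230:]=0
print("handle",rect(p,o>0,.056))
for n,lo,hi in [("red",(0,180,80),(5,255,255)),("green",(50,120,50),(80,255,255))]:
    m=cv2.inRange(hsv,lo,hi); m[:150]=0;m[200:]=0;m[:,:140]=0;m[:,300:]=0; print(n,rect(p,m>0,.06))
cv2.imwrite("pics/crop.png",cv2.resize(im[120:230,140:380,::-1],(792,363),interpolation=cv2.INTER_CUBIC))
E
```

```text
blue_tray 0.71 [435.5 164.3] [260.5 104.6] 87.0
yellow_tray 0.92 [ 428.1 -148.7] [105. 260.] 1.6
stamp 0.84 [ 605.4 -299.5] [47.7 48.9] 3.4
stamp 0.49 [435.7 164. ] [260.1 104.4] 87.2
tape 0.85 [ 780.2 -115.5] [74.1 93.1] 77.9
tape 0.8 [ 719.4 -254.6] [66.5 90.9] 50.8
tape 0.71 [654.1  43.6] [53.2 42.4] 6.6
tape 0.55 [ 629.2 -168.3] [56.9 65.8] 51.4
tape 0.2 [432.7 159.7] [258.4 105.4] 86.9
red_jar 0.73 [618.9 280.8] [59.1 39.5] 51.9
green_jar 0.74 [667.9 -64.6] [52.7 38.7] 5.3
black_jar 0.58 [646.4  40.9] [52.2 38.7] 6.6
handle (array([642.6, 168.6]), array([19.7, 69.5]), 70.2)
red (array([623.5, 290.3]), array([37. , 39.2]), 6.5)
green (array([673.7, -65.8]), array([37.4, 36. ]), 5.8)
```

View pics/crop.png

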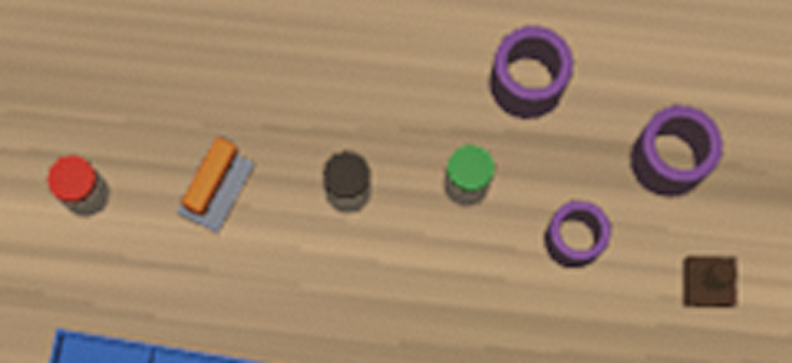

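The crop confirms the choice: the roll at crop (578,233) is the small one (57 mm across), and the others measure 66–74 mm. The jars are clear by lid colour, and the float's long axis lies at about -20°. I'll pick the stamp first.

```bash
cat >> h.py <<'E'
TR={"blue":(np.array([.434,.1645]),np.radians(-3)),"yellow":(np.array([.427,-.1495]),np.radians(1.6))}
def bay(t,y):
    c,a=TR[t]; return c+y*np.array([-np.sin(a),np.cos(a)])
def q_best(pos,yaw):
    j=np.array(manip.get_joint_positions()); b=None
    for k in (0,np.pi):
        s=manip.ik(pos,down(yaw+k))
        if s is not None and (b is None or abs(s[5]-j[5])<b[0]): b=(abs(s[5]-j[5]),down(yaw+k))
    return b[1]
def pick(xy,z,yaw,up=.13):
    a=[*xy,z+.09]; q=q_best(a,yaw); manip.goto(a,q)
    manip.grip(1.0)
    manip.move_linear([*xy,z],feed=.12); manip.grip(0.0)
    w=manip.get_gripper_width(); manip.move_linear([*xy,z+up],feed=.2)
    print("picked width mm",w*85,manip.get_gripper_width()*85,"F",np.round(manip.get_force(),1),"t",manip.get_time_s())
def place(xy,z,yaw,opening):
    a=[*xy,z+.12]; manip.goto(a,q_best(a,yaw))
    manip.move_linear([*xy,z+.03],feed=.2)
    hit=manip.move_linear([*xy,z+.0035],feed=.05,force_limit=6)
    print("hit",hit,"dz",manip.get_ee_pos()[2]-z); 
    manip.grip(opening); manip.move_linear([*xy,z+.12],feed=.2); print("w",manip.get_gripper_width()*85,"t",manip.get_time_s())
E
python3 - <<'E'
from h import *
pick((.604,-.298),.026,0)
E
```

```text
picked width mm 22.119875743636257 22.23297908212729 F [-0.2  1.  -2.5] t 5.6583
```

Run:
```python
from h import *
place(bay("blue",-.0847),.026,TR["blue"][1],.6)
pick((.6325,-.174),.019,0)
p=get_image("side"); cv2.imwrite("pics/s1.png",cv2.resize(p["pixels"][:,:,::-1],(768,576)))
```

```text
hit True dz 0.004208016052008018
w 51.04193988949774 t 9.45
picked width mm 53.2663653721973 53.409345094144754 F [-0.4 -0.7 -1.6] t 13.225
```

View pics/s1.png

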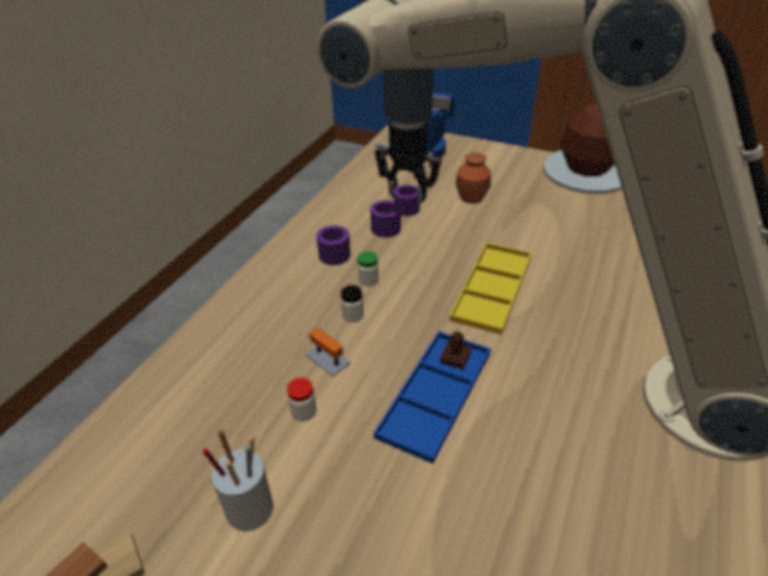

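The stamp stands in the blue tray's near end bay at (456,350), and the small tape is held at (407,198). I'll carry on with the rest.

Run:
```python
from h import *
place(bay("blue",.0847),.019,TR["blue"][1],.9)
pick((.6235,.2925),.024,0)
place(bay("blue",0),.024,TR["blue"][1],.75)
pick((.675,-.067),.024,0)
place(bay("yellow",0),.024,TR["yellow"][1],.75)
p=get_image("side"); cv2.imwrite("pics/s2.png",cv2.resize(p["pixels"][:,:,::-1],(768,576)))
```

```text
hit True dz 0.005319650981184903
w 76.41027877451752 t 17.1667
picked width mm 42.12373119921344 42.102468799741516 F [-0.1 -0.2 -1.2] t 20.3833
hit True dz 0.004863031028152772
w 63.669221311660316 t 23.4833
picked width mm 41.623736622525016 41.92961477351389 F [-0.5 -0.7 -2.4] t 27.2667
hit True dz 0.00487579162823077
w 63.700574395657505 t 30.475
```

View pics/s2.png

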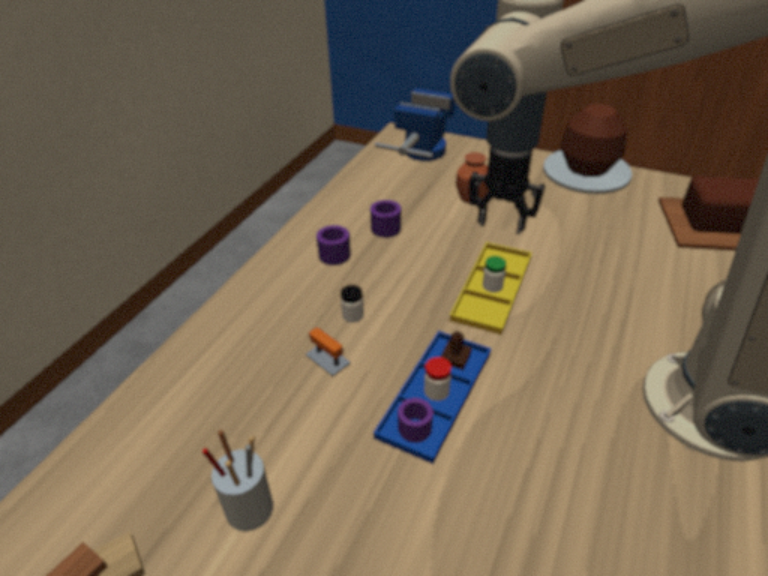

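The blue tray now holds the stamp at (457,350), the red jar at (437,378) and the tape at (415,420), and the green jar stands in the yellow tray at (494,273). Only the float is left.

Run:
```python
from h import *
pick((.642,.1675),.026,np.radians(70.2))
place(bay("yellow",.0847),.026,TR["yellow"][1]+np.pi/2,.55)
manip.goto([.3,-.42,.3],q_best([.3,-.42,.3],0)); manip.wait(.5)
for n in ["top","side"]:
    p=get_image(n); im=p["pixels"]
    c=im[200:290,130:370] if n=="top" else im[140:320,220:380]
    k=3.3; cv2.imwrite(f"pics/end_{n}.png",cv2.resize(c[:,:,::-1],None,fx=k,fy=k,interpolation=cv2.INTER_CUBIC))
    for l in ["red_jar","tape","stamp","green_jar","float","black_jar","pot","can"]:
        for d in spotter.mark_of(p,l):
            P=np.array(d["point"]); t="yellow" if l in("green_jar","float") else "blue"; c,a=TR[t]
            r=np.array([[np.cos(a),np.sin(a)],[-np.sin(a),np.cos(a)]])@(P[:2]-c)
            print(n,l,round(d["conf"],2),P.round(3),t,r.round(3))
```

```text
picked width mm 21.012139272626527 20.989621598865398 F [ 0.2 -0.8 -2.7] t 34.6083
hit True dz 0.004439578183103365
w 46.61063304944031 t 38.0417
top red_jar 0.52 [0.431 0.167 0.003] blue [-0.003  0.003]
top tape 0.72 [ 0.725 -0.254 -0.001] blue [ 0.312 -0.403]
top tape 0.69 [ 0.782 -0.115 -0.004] blue [ 0.363 -0.261]
top tape 0.68 [0.439 0.249 0.002] blue [0.001 0.084]
top tape 0.4 [ 0.434  0.169 -0.002] blue [-0.     0.004]
top stamp 0.79 [0.433 0.081 0.004] blue [ 0.003 -0.083]
top green_jar 0.77 [ 0.427 -0.148  0.006] yellow [0.    0.001]
top float 0.89 [ 0.425 -0.067  0.006] yellow [0.001 0.083]
top float 0.75 [ 0.424 -0.149  0.008] yellow [-0.003  0.001]
top black_jar 0.75 [ 0.658  0.043 -0.001] blue [ 0.23  -0.109]
top pot 0.65 [ 0.579 -0.469 -0.004] blue [ 0.178 -0.625]
top can 0.72 [ 0.604  0.475 -0.002] blue [0.154 0.319]
top can 0.46 [ 0.421 -0.068  0.005] blue [-0.001 -0.233]
top can 0.2 [0.431 0.163 0.003] blue [-0.003 -0.002]
side red_jar 0.72 [0.432 0.162 0.002] blue [-0.001 -0.003]
side tape 0.91 [ 0.724 -0.253  0.002] blue [ 0.312 -0.402]
side tape 0.8 [ 0.78  -0.112  0.003] blue [ 0.36  -0.258]
side tape 0.71 [0.438 0.248 0.   ] blue [-0.     0.084]
side stamp 0.76 [0.432 0.076 0.003] blue [ 0.002 -0.088]
side green_jar 0.62 [ 0.43  -0.153  0.004] yellow [ 0.003 -0.003]
side float 0.69 [ 0.423 -0.068  0.004] yellow [-0.002  0.082]
side black_jar 0.64 [0.657 0.047 0.002] blue [ 0.229 -0.106]
side pot 0.77 [ 0.575 -0.472  0.002] blue [ 0.174 -0.628]
side pot 0.18 [ 0.439  0.251 -0.001] blue [0.    0.087]
```

View pics/end_top.png

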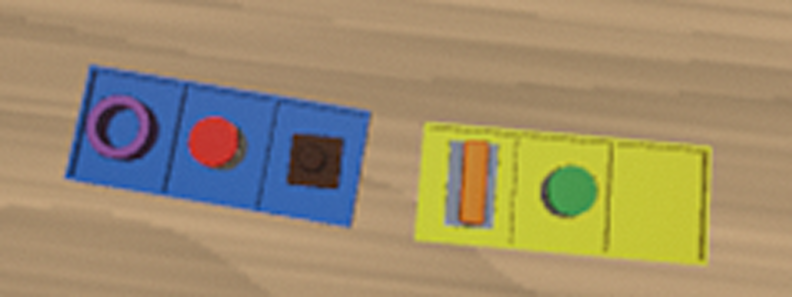

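View pics/end_side.png

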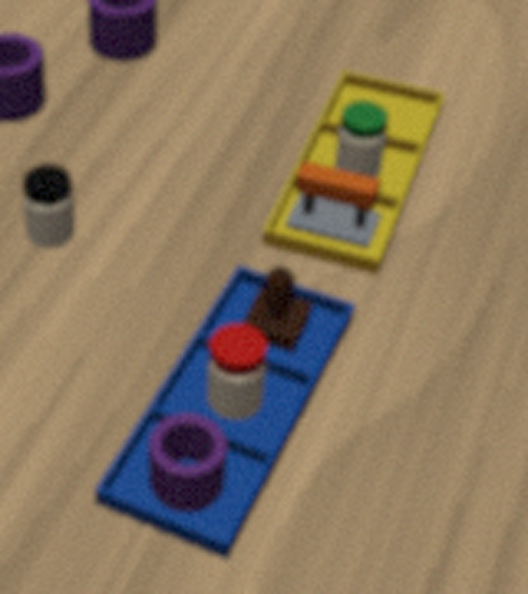

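Both views show all five items upright and wholly inside their bays. In the top crop, the tape is at (122,128), the red jar at (215,142), the stamp at (315,160), the float at (472,183) and the green jar at (570,190). I'll hand it in.

```bash
python3 -c "
from workcell import manip
manip.finish_job(); print(manip.get_time_s())"
```

```text
the job is handed in; nothing more can be done
the job is handed in; nothing more can be done
```

Both kits are made up and the job is handed in; the last clock reading, after the final placing, was 38 s of the 118 s allowed.

- **Blue tray:** the red jar is in the middle bay, with the 56 mm tape and the stamp in the end bays.
- **Yellow tray:** the green jar is in the middle bay, with the float lengthwise along the tray's x in an end bay.

My last checks from both cameras put every item within about 4 mm of its bay centre, upright and released. The black-lidded jar and the pot were where they started, to within the spotter's accuracy. The can also read as unmoved in the top view, but the side view did not report it. The spotter also gave some stray extra detections, such as a second float and a tape at the jar positions. The pictures showed these to be false.

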